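# Stamp the batch mark on a bisque test tile

### The arm

A 6-joint arm with a two-finger parallel gripper is mounted at the origin on the work surface. World frame = base frame: x ahead of the robot, y to its left, z up, the work surface at z = 0. Lengths are in mm, angles in degrees, forces in N, time in s.
With the tool pointing down it reaches from about 350 to 850 mm from the base axis. Payload 8.1 kg.
Tool frame: the origin (TCP) lies between the finger pads; the fingertips stand 22 mm ahead of it and the grasp point (between the pads) lies 3 mm ahead of it (r.nose_length is the z of the fingertips in the tool frame, in mm); z points along the fingers, x is the direction in which the jaws open and shut, and the axes are right-handed (so a half turn about z gives the same grasp; the last joint's range is limited). The gripper opens to 85 mm and grips with 20 to 120 N. Pads are 22 mm wide; open, the fingers measure 114 mm over their backs; the gripper's body (76 mm by 85 mm) begins 54 mm behind the grasp point. The pads swing forward as they close: fully open they stand 13 mm farther back than shut.
Start: joints at [67.3, 7.471, 85.268, -0, 87.261, -4.893], TCP at [183.471, 571.265, 253.292] pointing down, gripper open.
Joint ranges: [-169.43, 169.43], [-51.17, 129.36], [1.28, 143.12], [-76.62, 256.62], [0, 156.53], [-152.29, 152.29]. Speed limits (degrees/s): [136.94, 136.94, 159.86, 180, 180, 180].

### API

Orientations are given as [roll, pitch, yaw] about the fixed x, y, z axes, in that order (R = Rz(yaw) Ry(pitch) Rx(roll)).
In Python, from bench import r gives the robot as it stands.
- The arm moves only by the shell command python3 -m jog 'ROWS' [FORCE]. ROWS is JSON, a list of rows, each a list of 5 numbers: the shift along the tool's x, y, z in m, then the turn about the tool's z in degrees, then the opening in per cent of the stroke, from 0 (shut) to 100 (fully open). A call has 1 to 8 rows; each row is the pose to reach, as a shift and turn from the pose measured when the call began, along the tool's axes at that moment; what a row does not reach only later rows make up. A row lasts 1/10 s, in which the tool goes at most 50 mm and 8.59 degrees, less where a joint would pass 70% of its speed; a pose out of reach is approached as far as the arm can. A call with a gripper value outside its range is refused whole. The fingers move at their own pace and stop on an object; FORCE is the grip in N (left out, the last holds). Time passes only in rows, so rows that repeat a pose let the fingers close. It gives the time, the measured TCP pose, the force and the opening at its end, in the units of the state.
- r.sense(): the state, without advancing time (a new reading comes with each control period).
- r.snapshot(name): name is "scene" or "top" or "wrist"; returns a dict with "image" (420x560x3 uint8, red, green, blue), "K" (3x3 intrinsics, pixels), "T" (4x4, takes a point from camera to world coordinates); the wrist camera has in their place "tool_from_camera" (4x4, takes a point from camera to tool coordinates, whose origin is the TCP and whose axes are the tool frame's). Camera axes: x right, y down, z forward; pixel columns grow to the right and rows downward; lengths in mm; the calibration is good to about 2 mm. A picture is of the moment at which its call begins: read the wrist's pose just before it. There is no depth.
- r.hand_in(): hands the job in, once; it reports no verdict.
Trained networks look in a picture, given as the dict that the camera call returned (one of the last four; its "shot" number tells which), for a name from the list of things; names that differ only in an ending like _2 or _b are one class to them, and where a whole thing is asked for, a point or a joint stands for the part that bears it (a point fixed in the world has none). Each returns a list of dicts, best first, with "conf" (0 to 1); they miss things now and then, are a little off and sometimes report something else, mostly with a low value. They report only what shows in the picture. A call takes as long as a camera call.
- r.search_frame(picture, label): "bbox" ([left, top, right, bottom] in pixels, round what is visible of it).
- r.pinpoint(picture, label): "uv" ([column, row] in pixels: a listed point, or the origin of a listed thing).
The state is a dict: "time": time; "joint_pos": joint angles; "qd": joint speeds; "joint_efforts": joint torques, N m; "tool_pos": TCP position; "tcp_rot": TCP orientation; "ft_force": force on the tool from outside, world axes, zero at the start; "wrist_torque": the same for the moment, N m; "finger_gap": finger opening in mm.
Only numpy, scipy, OpenCV 4.12 (cv2) and the standard library are available. Lean on these libraries where they do the work, as an engineer would, in place of code of your own. Each camera call takes 0.05 s, during which the arm holds its last target. There are 200 camera calls.

### The job

Mark the cream test tile: lay it flat in the pocket of the stamp press's tray, let go, and push the tray fully home under the stamp. Then press the red plunger down until the stamp bottoms on the tile, hold it there firmly for about a second without cracking the tile, and let the plunger come fully up again. Finish with the tile still lying in the tray under the stamp, and leave the other things on the bench where they are.

Things in the scene. Friction and masses are not known exactly. Their poses are not given: they have to be found in the camera images.
- press: Green stamp press, fixed to the table; place and yaw vary. Base 255 x 120 x 20 mm, a column at its far end carrying a head 50 mm wide that overhangs to 22 mm in front of the plunger's axis, top 115 mm above the table. Origin on the table under the plunger's axis; x points from the tray's front to the column, so the tray goes in along +x; z up.
- tray (a joint): The aluminium tray slides along the press's +x with about 2 N of friction and stays where it is left: 0 = fully out, 0.090 m = home against its stop with the pocket right under the stamp. It starts 0 to 15 mm from fully out.
- pocket (a point): Centre of the floor of the tray's pocket, 30 mm above the table; moves with the tray, axes like the press's. Pocket 68 mm (x) by 54 mm (y), rims 5 mm high: full-width rims across both x ends, but in y only blocks at the four corners (8 mm in x, 6 mm in y), so both sides are open for fingers over the middle 52 mm. With the tray fully out it is 90 mm in front of the plunger's axis.
- tab_top (a point): Centre of the top edge of the orange upright tab at the tray's front, for pushing or pinching: 10 mm thick (x), 40 mm wide (y), 28 mm high, its top 58 mm above the table; 58 mm in front of the pocket's centre. Axes like the press's.
- plunger (a joint): Stroke of the sprung plunger: 0 = up, grows downwards, at most 0.024 m. Its spring pushes back with 3.5 N at first and 0.15 N more per mm, and lifts it when let go. The brass, rubber-faced stamp under it (32 mm across) is screwed in or out differently each time: it meets the tile in the tray after anything from 4 to 20 mm of stroke, felt as a sudden stiff stop.
- cap_top (a point): Centre of the top of the plunger's round red cap, 42 mm across and 15 mm thick; 160 mm above the table when up; moves with the plunger.
- tile_cream: Cream-white bisque tile to mark: 64 mm (x) by 50 mm (y) by 12 mm thick, 80 g, loose on the ware board at any of its three places. Origin at the centre of its underside, z up. Lies in the pocket with its long side along the press's x, either way round. A mark takes over 6 N on the tile (beyond the spring's force) for half a second; over 14 N cracks it: aim at 8 to 11 N beyond the spring.
- board: Plywood ware board, fixed, 150 mm (x) by 360 mm (y) by 18 mm thick; origin at the centre of its underside. Its three tiles lie about 110 mm apart along its y.
- tile_red: Terracotta-red tile on the board, size as the cream one; leave alone. Origin at the centre of its underside
- tile_grey: Grey tile on the board, size as the cream one; leave alone. Origin at the centre of its underside
- jar: Blue jar with a white cap, 64 mm across, 85 mm high, loose bystander, leave alone; origin at the centre of its underside
- bowl: Brown bowl, 110 mm across, 60 mm high, loose bystander, leave alone; origin at the centre of its underside
- brush: Brush lying flat, loose bystander, leave alone; origin at the centre of its underside
- rib: Flat wooden rib, 100 x 50 x 8 mm, loose bystander, leave alone; origin at the centre of its underside
- mug: Blue mug, 80 mm across, 90 mm high, loose bystander, leave alone; origin at the centre of its underside

How it is judged (in metres and radians):
On the way, in this order (a step that is already met when the one before it is completed fails the run):
1. the cream tile lies seated in the tray's pocket, released, while the tray is still out (horizontal distance between tile_cream and pocket below 0.005 m and z of tile_cream in the frame of pocket between -0.0025 and 0.0025 m and angle between the x axis of tile_cream and the x axis of pocket, either way round below 0.12 rad and value of joint tray below 0.04 m and contact force between tile_cream and the fingers below 0.1 N), for 0.2 s.
2. the tray is fully home with the tile seated in it and the plunger up (horizontal distance between tile_cream and pocket below 0.005 m and z of tile_cream in the frame of pocket between -0.0025 and 0.0025 m and angle between the x axis of tile_cream and the x axis of pocket, either way round below 0.12 rad and value of joint tray above 0.087 m and value of joint plunger below 0.002 m), for 0.2 s.
3. the stamp bears on the seated tile with 6 N or more for half a second, tray home (horizontal distance between tile_cream and pocket below 0.005 m and z of tile_cream in the frame of pocket between -0.0025 and 0.0025 m and angle between the x axis of tile_cream and the x axis of pocket, either way round below 0.12 rad and value of joint tray above 0.087 m and contact force between tile_cream and plunger above 6 N), for 0.5 s.
At the end, for the whole second after the job is handed in: The cream tile lies in the pocket (within 5 mm of its centre, 2.5 mm of its floor and 0.12 rad of its direction), at rest, the tray is home (beyond 87 mm) and the plunger is up (within 2 mm) (all of step 2 and linear speed of tile_cream below 0.01 m/s); the robot touches nothing.
It fails at once if the stamp bears on the cream tile with more than 14 N: it cracks (contact force between tile_cream and plunger above 14 N).
It fails at once if a bystander is moved by more than 20 mm (distance of any of tile_red, tile_grey, jar, bowl, brush, rib, mug from where it was at the start of the episode above 0.02 m).
It also fails if it takes over 72 s, if anything falls off the work surface, if the arm or the gripper's body presses on something with over 40 N, if the wrist force passes 120 N, or if a joint passes its speed limit or range.

## Working session

There is one attempt and no reset: what is moved stays moved. The work goes in short steps, Python scripts to look and compute and a shell command to move; the robot and the scene stay as the last step left them, time stands still between calls to the robot, and variables do not carry over. Pictures are saved under pics/ and viewed, about 8 in all and at most 12, crops included, and the job is handed in when it is done.

```bash
ls; mkdir -p pics; cat > h.py <<'E'
import numpy as np, cv2
from scipy.spatial.transform import Rotation as R
from bench import r
def toolT():
    s=r.sense(); T=np.eye(4); T[:3,:3]=R.from_euler('xyz',s['tcp_rot'],degrees=True).as_matrix(); T[:3,3]=s['tool_pos']; return T
def snap(n):
    T=toolT(); p=r.snapshot(n)
    p['W']=T@np.array(p['tool_from_camera']) if n=='wrist' else np.array(p['T']); return p
def ray(p,uv):
    d=np.linalg.inv(p['K'])@[uv[0],uv[1],1]; d=p['W'][:3,:3]@d; return p['W'][:3,3],d/np.linalg.norm(d)
def onz(p,uv,z):
    c,d=ray(p,uv); return c+d*(z-c[2])/d[2]
def tri(obs):
    A=0;b=0
    for p,uv in obs:
        c,d=ray(p,uv); M=np.eye(3)-np.outer(d,d); A=A+M; b=b+M@c
    x=np.linalg.solve(A,b); return x,[round(float(np.linalg.norm((np.eye(3)-np.outer(d,d))@(x-c))),1) for c,d in [ray(*o) for o in obs]]
def proj(p,X):
    q=np.linalg.inv(p['W'])@np.append(X,1); q=p['K']@q[:3]; return q[:2]/q[2]
def save(p,name): cv2.imwrite('pics/'+name,p['image'][:,:,::-1])
E
python3 - <<'E'
from h import *
a=snap('scene');b=snap('top')
cv2.imwrite('pics/a.png',np.vstack([a['image'],b['image']])[:,:,::-1]) if 0 else (save(a,'s.png'),save(b,'t.png'))
print(r.sense())
for l in ['press','pocket','tab_top','cap_top','tile_cream','tile_red','tile_grey','board','jar','bowl','mug','brush','rib']:
    o=[]
    for n,p in (('s',a),('t',b)):
        q=r.pinpoint(p,l)[:1]
        if q: o.append((p,q[0]['uv'])); print(l,n,np.round(q[0]['uv'],1),round(q[0]['conf'],2),end=' ')
    if len(o)==2: x,e=tri(o); print(np.round(x,1),e)
    else: print()
E
```

```text
pics
{'time': 0.1, 'joint_pos': array([ 6.73006071e+01,  7.51115890e+00,  8.53234192e+01, -1.60922744e-03,
        8.72609970e+01, -4.89430787e+00]), 'qd': array([ 0.02233518, -0.04035725, -0.16192867, -0.05464224, -0.06775805,
        0.03794716]), 'joint_efforts': array([ 1.00459336e-03, -5.70959294e+01, -5.01936471e+01, -2.18212017e-04,
        8.34338396e-03,  1.17024151e-04]), 'tool_pos': array([183.29111645, 570.83778057, 252.34171743]), 'tcp_rot': array([-1.79993447e+02,  9.53637443e-02,  7.21949987e+01]), 'ft_force': array([-0.83357787,  0.26170723, -0.57815048]), 'wrist_torque': array([-0.00789997,  0.04202452, -0.01327655]), 'finger_gap': 85.34572515866041}
press s [274.4 270.7] 0.78 press t [301.  194.4] 0.55 [ 659.3 -140.     9.3] [0.2, 0.2]
pocket s [250.7 246.9] 0.67 pocket t [305.9 240. ] 0.65 [ 539.5 -138.5  -26.7] [18.1, 18.1]
tab_top s [235.1 228.7] 0.82 tab_top t [305.1 240.2] 0.89 [ 522.6 -146.1   62. ] [1.6, 1.6]
cap_top s [269.4 243.7] 0.59 cap_top t [306.8 185.3] 0.58 [ 659.8 -150.9  170. ] [4.2, 4.2]
tile_cream s [281.9 186.2] 0.88 tile_cream t [233.1 254.3] 0.93 [489.2  58.1  16.7] [2.3, 2.3]
tile_red s [313.8 165.7] 0.8 tile_red t [192.5 250.8] 0.89 [502.7 174.1  19.6] [1.5, 1.5]
tile_grey s [336.4 143.2] 0.84 tile_grey t [157.3 257.6] 0.76 [489.8 277.8  23.3] [4.0, 4.0]
board s [312.8 166.7] 0.6 board t [193.9 256.6] 0.98 [490.1 177.3  -0.7] [3.9, 3.9]
jar s [135.  302.1] 0.56 jar t [409.2 248.2] 0.84 [ 492.8 -445.3   29.2] [2.7, 2.7]
bowl s [369.6 259. ] 0.69 bowl t [227.6 149. ] 0.7 [803.4  72.5 -12.2] [0.0, 0.0]
mug s [180.5 346.3] 0.98 mug t [400.1 194.1] 0.61 [ 650.  -431.3   14.3] [3.7, 3.7]
brush s [403.1 195. ] 0.69 brush t [151.  169.4] 0.8 [ 7.433e+02  2.948e+02 -5.000e-01] [3.1, 3.1]
rib s [237.7 229.4] 0.19 rib t [383.2 283.1] 0.67 [ 494.1 -255.8  196.4] [115.8, 115.8]
```

View pics/s.png

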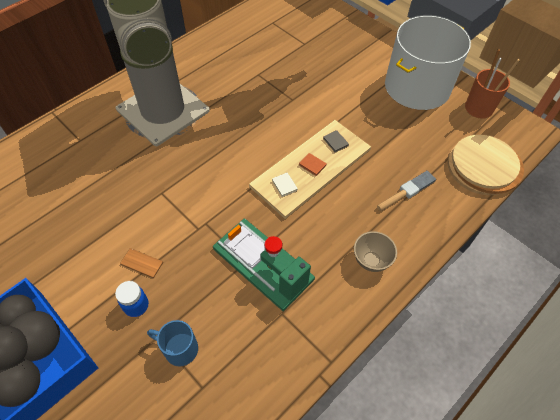

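View pics/t.png

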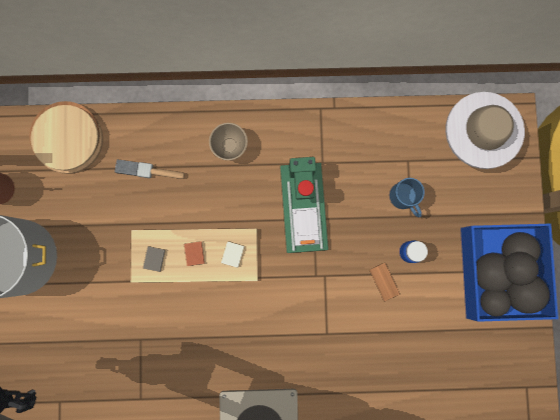

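The scene picture shows the cream tile nearest the press at about (284,185) on the board. The press is at about (265,260), with the tab at its front at (235,229). In the top view the tile is at (233,254), the tab at (307,242), and the press yaw is small. The fingers will go across the press's y. I'm moving over the cream tile now.

```bash
python3 -m jog '[[-0.395,0.448,0,0,100],[-0.395,0.448,0,0,100],[-0.395,0.448,0,0,100],[-0.395,0.448,0,0,100],[-0.395,0.448,0,0,100],[-0.395,0.448,0,0,100],[-0.395,0.448,0,0,100],[-0.395,0.448,0,0,100]]' 30; python3 -c "
from h import *
p=snap('wrist');print(np.round(p['tool_from_camera'],3),p['K'])"
```

```text
time: 2.2
tool_pos: [388.9, 225.9, 253.7]
tcp_rot: [180.0, -0.0, 72.2]
ft_force: [1.2, 0.6, -0.4]
finger_gap: 85.6
[[ 1.00000e+00 -0.00000e+00  1.00000e-03 -7.79000e-01]
 [-0.00000e+00  9.65000e-01  2.63000e-01 -6.57030e+01]
 [-1.00000e-03 -2.63000e-01  9.65000e-01 -1.20738e+02]
 [ 0.00000e+00  0.00000e+00  0.00000e+00  1.00000e+00]] [[362.44407303   0.         281.4381246 ]
 [  0.         362.44407303 214.66540418]
 [  0.           0.           1.        ]]
```

```bash
python3 -m jog '[[-0.13,0.147,0,0,100],[-0.13,0.147,0,0,100],[-0.13,0.147,0,0,100],[-0.13,0.147,0,0,100],[-0.13,0.147,0,0,100]]'; python3 - <<'E'
from h import *
p=snap('wrist');save(p,'w1.png')
T=toolT();print(T[:3,3])
for l in ['tile_cream','tile_red','tab_top','pocket','cap_top']:
    for q in r.pinpoint(p,l)[:1]: print(l,q, onz(p,q['uv'],18))
print(r.search_frame(p,'tile_cream'))
E
```

```text
time: 2.75
tool_pos: [493.7, 46.0, 254.7]
tcp_rot: [179.7, 0.2, 71.6]
ft_force: [-0.8, 1.2, 0.9]
finger_gap: 85.4
[492.99875553  47.54746772 254.46479518]
tile_cream {'uv': [298.5, 171.8], 'conf': 0.72} [488.21267383  64.3851764   18.        ]
tile_red {'uv': [408.3, 146.9], 'conf': 0.75} [498.6162776  172.94554297  18.        ]
tab_top {'uv': [100.4, 278.4], 'conf': 0.59} [ 530.99503132 -172.98753839   18.        ]
[{'bbox': [270.6, 140.3, 325.2, 209.1], 'conf': 0.73}]
```

View pics/w1.png

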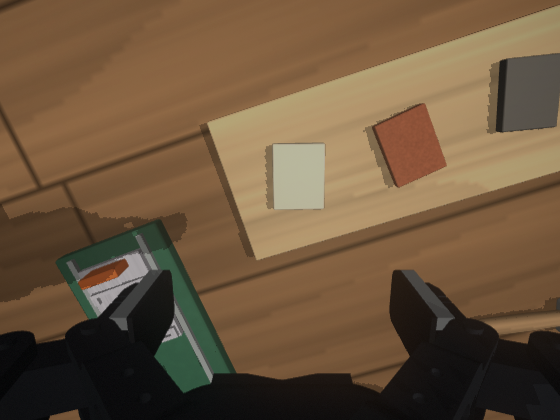

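The wrist view shows the cream tile at about (299,176), with its long side almost along the tool's y. The jaws therefore already close across its 50 mm side. Next I measure its outline.

```bash
cat >> h.py <<'E'
def tile(p,near,z=30):
    hsv=cv2.cvtColor(p['image'],cv2.COLOR_RGB2HSV); H,S,V=[hsv[:,:,i].astype(int) for i in range(3)]
    m=((S<60)&(V>150)).astype(np.uint8); m=cv2.morphologyEx(m,cv2.MORPH_OPEN,np.ones((3,3)))
    n,lab=cv2.connectedComponents(m); l=lab[int(near[1]),int(near[0])]
    c=max(cv2.findContours((lab==l).astype(np.uint8),0,1)[0],key=cv2.contourArea)[:,0].astype(float)
    W=np.array([onz(p,q,z)[:2] for q in c],np.float32)
    (cx,cy),(w,h),a=cv2.minAreaRect(W)
    if w<h: w,h,a=h,w,a+90
    return np.array([cx,cy]),(w,h),(a+90)%180-90,c.mean(0)
def delta(X):
    "world target TCP -> tool shift in m"
    T=toolT(); return np.round(T[:3,:3].T@(np.array(X)-T[:3,3])/1000,4)
E
python3 - <<'E'
from h import *
p=snap('wrist');t=tile(p,(298,175));print(t,toolT()[:3,3],r.sense()['tcp_rot'],'proj',proj(p,[*t[0],30]))
print(p['image'][175,298],p['image'][175,340])
E
```

```text
(array([491.23345947,  62.87395859]), (62.399147033691406, 48.944183349609375), -17.956710815429688, array([292.83555556, 180.50666667])) [491.47062299  51.79698346 254.67686216] [1.79762720e+02 1.39669255e-01 7.20351242e+01] proj [293.07918557 181.76445659]
[183 181 155] [174 146 106]
```

```bash
python3 -m jog '[[0.0105,-0.0036,0.05,0,75],[0.0105,-0.0036,0.1,0,75],[0.0105,-0.0036,0.145,0,75],[0.0105,-0.0036,0.145,0,75],[0.0105,-0.0036,0.145,0,75]]'; python3 - <<'E'
from h import *
p=snap('wrist');save(p,'w2.png');q=r.pinpoint(p,'tile_cream')[0]['uv']
t=tile(p,q);print(q,t,delta([*t[0],42]),r.sense()['tool_pos'],r.sense()['tcp_rot'],r.nose_length)
E
```

```text
time: 3.65
tool_pos: [491.1, 63.0, 109.9]
tcp_rot: [179.9, 0.2, 72.1]
ft_force: [0.5, 1.2, 0.7]
finger_gap: 63.9
[281.7, 224.5] (array([490.70419312,  62.96066666]), (62.24122619628906, 48.95130920410156), -17.855697631835938, array([285.44102564, 227.07948718])) [-0.0007 -0.0036  0.0709] [493.81711791  62.79674558 112.88424363] [1.79514628e+02 4.96088871e-02 7.20716659e+01] 22.0
```

```bash
python3 -m jog '[[0,0,0.035,0,75],[0,0,0.055,0,75],[0,0,0.066,0,75],[0,0,0.066,0,75]]'; python3 -c "
from h import *
for i in range(3): print(r.sense()['tool_pos'],delta([490.9,62.9,42])); snap('wrist')"
```

```text
time: 4.15
tool_pos: [494.8, 62.6, 47.5]
tcp_rot: [179.5, 0.0, 72.1]
ft_force: [-0.4, -0.0, 0.3]
finger_gap: 64.1
[494.76637626  62.55888276  47.48463683] [-0.0009 -0.0038  0.0055]
[495.30548911  62.59630788  48.30660887] [-0.0011 -0.0043  0.0063]
[495.73432168  62.59238508  48.77420747] [-0.0012 -0.0048  0.0067]
```

```bash
python3 -m jog '[[-0.001,-0.0045,0.0065,0,75],[-0.001,-0.0045,0.0065,0,75],[-0.001,-0.0045,0.0065,0,75],[-0.001,-0.0045,0.0065,0,75]]'; python3 -c "
from h import *
for i in range(3): print(r.sense()['tool_pos'],delta([490.9,62.9,42])); i or snap('wrist')"
```

```text
time: 4.7
tool_pos: [491.4, 63.0, 42.5]
tcp_rot: [179.3, -0.0, 72.1]
ft_force: [0.2, 0.1, -0.0]
finger_gap: 64.0
[491.44649235  63.02774363  42.54100174] [-0.0003 -0.0005  0.0005]
[491.4972049   63.00274889  42.53539546] [-0.0003 -0.0005  0.0005]
[491.4972049   63.00274889  42.53539546] [-0.0003 -0.0005  0.0005]
```

```bash
python3 -m jog '[[0,0,0.0005,0,40],[0,0,0.0005,0,40],[0,0,0.0005,0,40],[0,0,0.0005,0,40],[0,0,0.0005,0,40],[0,0,0.0005,0,40]]' 30
```

```text
time: 5.35
tool_pos: [491.7, 63.0, 42.3]
tcp_rot: [179.3, -0.0, 72.1]
ft_force: [-1.5, -0.0, 4.5]
finger_gap: 49.0
```

```bash
python3 -m jog '[[0,0,-0.02,0,40],[0,0,-0.07,0,40],[0,0,-0.12,0,40],[0,0,-0.17,0,40],[-0.03,0.025,-0.21,-5,40],[-0.06,0.05,-0.21,-10,40],[-0.09,0.08,-0.21,-16,40],[-0.13,0.11,-0.21,-23,40]]'; python3 -c "
from h import *
print(r.sense()['tool_pos'],delta([575,-145,250]))"
```

```text
time: 6.15
tool_pos: [554.7, -94.6, 253.8]
tcp_rot: [179.3, 0.2, 95.4]
ft_force: [0.7, 0.0, -1.1]
finger_gap: 49.3
[554.73183094 -94.59909582 253.77133221] [-0.0521  0.0154  0.0042]
```

```bash
python3 -m jog '[[-0.03,0.01,0,0,40],[-0.052,0.015,0,0,40],[-0.052,0.015,0,0,40],[-0.052,0.015,0,0,40],[-0.052,0.015,0,0,40],[-0.052,0.015,0,0,40]]'; python3 - <<'E'
from h import *
p=snap('wrist');save(p,'w3.png');print(r.sense()['tool_pos'],r.sense()['tcp_rot'],r.sense()['finger_gap'])
for l,z in [('tab_top',58),('pocket',30),('cap_top',160),('press',0)]:
    for q in r.pinpoint(p,l)[:1]: print(l,q, onz(p,q['uv'],z))
E
```

```text
time: 6.75
tool_pos: [574.4, -143.8, 254.2]
tcp_rot: [179.3, 0.2, 95.5]
ft_force: [-0.1, -1.3, -1.1]
finger_gap: 49.1
[ 574.4658082  -143.85856594  254.29698358] [179.29286681   0.23491923  95.47801951] 48.80882586317707
tab_top {'uv': [282.2, 127.4], 'conf': 0.69} [ 520.61792277 -149.71121251   58.        ]
pocket {'uv': [277.9, 190.3], 'conf': 0.67} [ 581.2268406  -148.07256193   30.        ]
cap_top {'uv': [273.0, 342.2], 'conf': 0.88} [ 659.04522026 -142.58010321  160.        ]
```

View pics/w3.png

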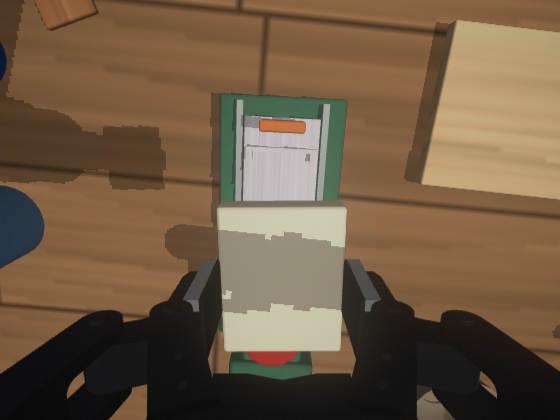

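The wrist view shows the held tile square in the jaws at (282,278). The tab is at (282,127) and the pocket's front part at (282,150–200), with the rest hidden by the tile. I'll shift 45 mm forward for a second view that clears the pocket.

```bash
python3 - <<'E'
from h import *
p=snap('wrist');np.savez('v1.npz',image=p['image'],K=p['K'],W=p['W'])
E
python3 -m jog '[[0,0.045,0,0,40],[0,0.045,0,0,40],[0,0.045,0,0,40],[0,0.045,0,0,40],[0,0.045,0,0,40]]'; python3 - <<'E'
from h import *
p=snap('wrist');save(p,'w4.png');np.savez('v2.npz',image=p['image'],K=p['K'],W=p['W'])
v=np.load('v1.npz'); v1={k:v[k] for k in v.files}
cv2.imwrite('pics/w4z.png',cv2.resize(p['image'][20:230,180:390],(800,800),interpolation=cv2.INTER_CUBIC)[:600,:,::-1])
for l,z in [('tab_top',58),('pocket',30),('cap_top',160)]:
    for q in r.pinpoint(p,l)[:1]: print(l,q, onz(p,q['uv'],z))
def tab(p):
    hsv=cv2.cvtColor(p['image'],cv2.COLOR_RGB2HSV); m=((hsv[:,:,0]>5)&(hsv[:,:,0]<14)&(hsv[:,:,1]>200)&(hsv[:,:,2]>120)).astype(np.uint8)
    n,lab,st,ce=cv2.connectedComponentsWithStats(m); i=1+np.argmax(st[1:,4]); print(st[i],ce[i])
    W=np.array([onz(p,q[::-1],58)[:2] for q in np.argwhere(lab==i)],np.float32); print(cv2.minAreaRect(W)); return ce[i]
a=tab(v1);b=tab(p);print(tri([(v1,a),(p,b)]))
E
```

```text
time: 7.55
tool_pos: [619.2, -140.6, 256.1]
tcp_rot: [179.2, 0.3, 95.4]
ft_force: [-0.9, -0.1, -0.2]
finger_gap: 49.0
tab_top {'uv': [283.6, 68.6], 'conf': 0.87} [ 519.20948188 -149.89726067   58.        ]
pocket {'uv': [277.5, 142.0], 'conf': 0.74} [ 580.84707032 -149.65294972   30.        ]Traceback (most recent call last):
  File "<stdin>", line 11, in <module>
  File "<stdin>", line 9, in tab
    return _wrapfunc(a, 'argmax', axis=axis, out=out, **kwds)
    return bound(*args, **kwds)
ValueError: attempt to get argmax of an empty sequence
```

View pics/w4z.png

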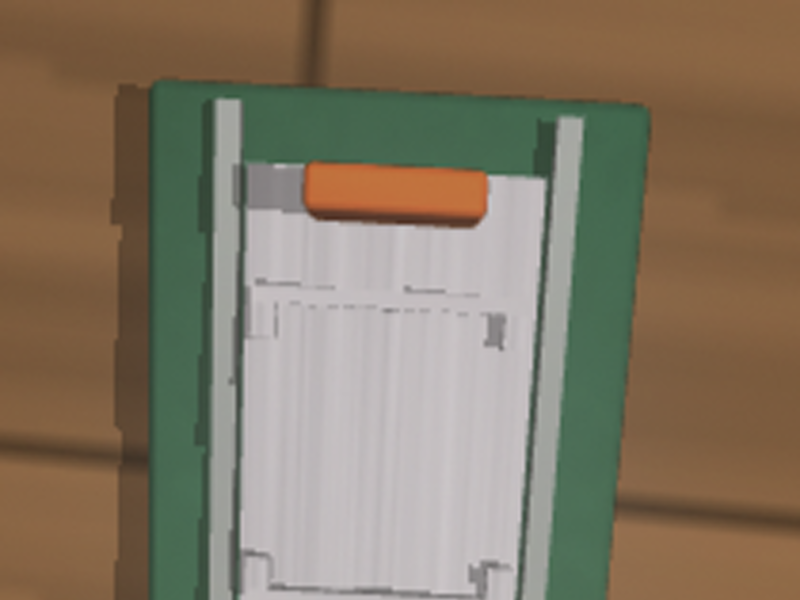

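The crop shows the pocket clearly. Its inner corners in crop pixels are front-left (275,305), front-right (505,313), back-left (271,587) and back-right (487,596), with the orange tab at about (397,190). I'll work out the pocket's pose from these.

```bash
python3 - <<'E'
from h import *
L=lambda n:{k:v for k,v in np.load(n).items()}
v1,v2=L('v1.npz'),L('v2.npz'); s=210/800
f=lambda u,v:(180+(u+.5)*s-.5,20+(v+.5)*s-.5)
C=[onz(v2,f(*c),33) for c in [(275,305),(505,313),(271,587),(487,596)]]
print(np.round(C,1)); c=np.mean(C,0);print('pocket',c)
FL,FR,BL,BR=[x[:2] for x in C]
for a,b in ((FL,BL),(FR,BR),(FR,FL),(BR,BL)):
    d=b-a; print(np.linalg.norm(d),np.degrees(np.arctan2(d[1],d[0])))
for y in [((98,230),(98,575)),]: pass
rl=[onz(v2,f(*q),25)[:2] for q in ((212,110),(208,590))]; rr=[onz(v2,f(*q),25)[:2] for q in ((583,120),(545,590))]
bl=[onz(v2,f(*q),20)[:2] for q in ((152,90),(149,590))]; br=[onz(v2,f(*q),20)[:2] for q in ((649,110),(607,590))]; fr=[onz(v2,f(*q),20)[:2] for q in ((645,105),(155,82))]
for a,b in (rl,rr,bl,br,fr): d=b-a; print('edge',np.degrees(np.arctan2(d[1],d[0])),np.linalg.norm(d))
T=[onz(v2,f(*q),58)[:2] for q in ((308,163),(487,170),(307,212),(486,221))];print('tab',np.mean(T,0))
print('tri tab',tri([(v1,(282.2,127.4)),(v2,(283.6,68.6))]))
print(toolT()[:3,3],v2['W'][:3,3])
E
```

```text
[[ 545.4 -176.1   33. ]
 [ 542.  -121.7   33. ]
 [ 612.7 -172.3   33. ]
 [ 609.8 -118.2   33. ]]
pocket [ 577.46475262 -147.08709554   33.        ]
67.3806379768056 3.2711785129082918
67.81893374835732 2.95232961187266
54.541799650669475 -86.48676853015677
54.1642999080916 -86.94760754894916
edge 2.8802448954777033 113.26541706191752
edge 2.635803069330635 111.02284331818612
edge 2.3353885660874445 119.30158694864285
edge 2.9700516018124405 114.73738855416373
edge -87.08005600337367 115.87660653559242
tab [ 520.20131003 -149.59174674]
tri tab (array([ 520.37598216, -150.11202298,   69.14705061]), [0.3, 0.3])
[ 619.21955481 -140.49624358  255.80211633] [ 551.81652576 -147.29959095  375.92422824]
```

```bash
python3 -m jog '[[-0.0026,-0.0416,0,2.4,40],[-0.0026,-0.0416,0.04,2.4,40],[-0.0026,-0.0416,0.09,2.4,40],[-0.0026,-0.0416,0.14,2.4,40],[-0.0026,-0.0416,0.165,2.4,40],[-0.0026,-0.0416,0.165,2.4,40],[-0.0026,-0.0416,0.165,2.4,40]]'; python3 -c "
from h import *
snap('wrist');print(r.sense()['tool_pos'],r.sense()['tcp_rot'],delta([578,-147.05,64]),r.sense()['ft_force'])"
```

```text
time: 8.45
tool_pos: [580.6, -147.7, 91.1]
tcp_rot: [179.2, 0.3, 93.0]
ft_force: [0.5, 0.2, 0.3]
finger_gap: 48.6
[ 581.79049393 -148.14542605   92.72679244] [179.03304488   0.31547712  93.00815419] [ 0.0015 -0.0042  0.0287] [ 0.5362882  -0.10041896 -0.81869259]
```

```bash
python3 -m jog '[[0.001,-0.0042,0.015,0,40],[0.001,-0.0042,0.0285,0,40],[0.001,-0.0042,0.0285,0,40],[0.001,-0.0042,0.0285,0,40],[0.001,-0.0042,0.0285,0,40],[0.001,-0.0042,0.0285,0,40]]'; python3 -c "
from h import *
print(r.sense()['tcp_rot'],delta([578,-147.05,64]))
p=snap('wrist');save(p,'w5.png');print(r.sense()['tool_pos'],delta([578,-147.05,64]),r.sense()['ft_force'])"
```

```text
time: 9.1
tool_pos: [578.4, -147.6, 64.6]
tcp_rot: [179.0, 0.3, 93.0]
ft_force: [-0.4, 0.9, -1.3]
finger_gap: 49.0
[178.98895326   0.33286783  93.01205077] [ 0.0006 -0.0004  0.0006]
[ 578.39580757 -147.61171499   64.62637504] [ 0.0006 -0.0004  0.0006] [ 0.61539687 -0.00855005 -0.39193805]
```

View pics/w5.png

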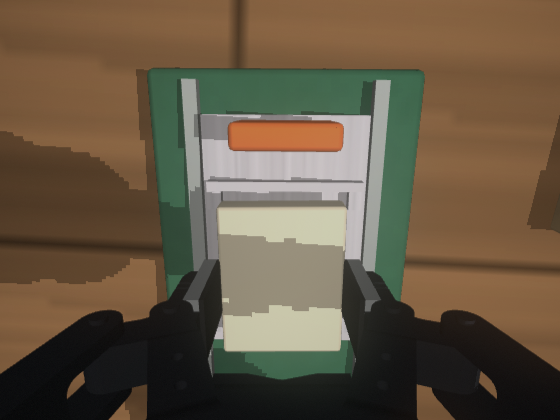

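The tile hangs over the pocket and squares with the tab at (286,136). I'll correct by 0.8 mm sideways and lower it gently.

```bash
python3 -m jog '[[0.0008,-0.0004,0.002,0,40],[0.0008,-0.0004,0.004,0,40],[0.0008,-0.0004,0.0065,0,40],[0.0008,-0.0004,0.0085,0,40],[0.0008,-0.0004,0.0095,0,40],[0.0008,-0.0004,0.0095,0,40],[0.0008,-0.0004,0.0095,0,40]]'; python3 -c "
from h import *
print(delta([578,-147.05,54.3]),toolT()[:3,3])"
```

```text
time: 9.85
tool_pos: [578.1, -146.9, 55.1]
tcp_rot: [179.0, 0.3, 93.0]
ft_force: [-0.6, -0.5, -0.8]
finger_gap: 49.1
[-0.0002 -0.0001  0.0008] [ 578.10893271 -146.87905183   55.09835006]
```

```bash
python3 -m jog '[[0,0,0.0006,0,40],[0,0,0.0012,0,40],[0,0,0.0012,0,40]]'
```

```text
time: 10.15
tool_pos: [578.4, -147.0, 54.4]
tcp_rot: [179.0, 0.3, 93.0]
ft_force: [-1.0, 1.1, 3.9]
finger_gap: 49.2
```

```bash
python3 -m jog '[[0,0,0,0,62],[0,0,0,0,66],[0,0,0,0,70],[0,0,0,0,72],[0,0,-0.02,0,72],[0,0,-0.06,0,72],[0,-0.01,-0.11,0,72],[0,-0.01,-0.11,0,72]]'; python3 - <<'E'
from h import *
snap('wrist');p=snap('wrist');save(p,'w6.png');print(toolT()[:3,3],r.sense()['tcp_rot'])
print(tile(p,proj(p,[577.5,-147.1,42]),42), proj(p,[577.5,-147.1,42]))
for l,z in [('tab_top',58),('cap_top',160)]:
    for q in r.pinpoint(p,l)[:1]: print(l,q, onz(p,q['uv'],z))
E
```

```text
time: 10.95
tool_pos: [569.9, -148.4, 172.6]
tcp_rot: [178.3, 0.6, 93.0]
ft_force: [1.2, -0.7, 0.7]
finger_gap: 61.3
[ 567.66067993 -147.4136002   166.67839155] [178.72628509   0.43786551  93.00175363]
(array([ 562.68939209, -148.0463562 ]), (100.21924591064453, 66.48751831054688), 2.658489942550659, array([284.67132867, 190.09090909])) [284.6196251  219.33987763]
tab_top {'uv': [286.2, 139.4], 'conf': 0.65} [ 520.10218246 -149.2713963    58.        ]
```

View pics/w6.png

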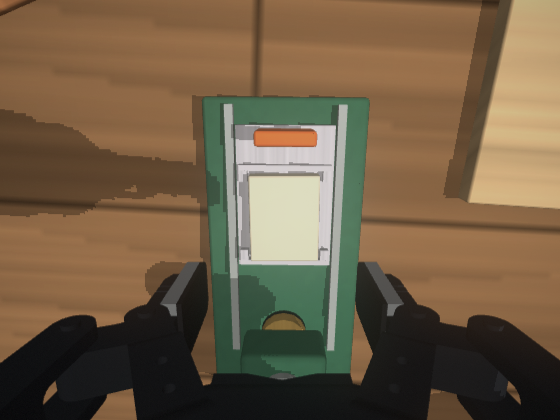

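The tile lies seated and square in the pocket, with its top face at (249–320, 176–261). Next I close the fingers and go in front of the tab.

```bash
python3 -m jog '[[0,-0.045,0,0,0],[0,-0.077,0,0,0],[0,-0.077,0.04,0,0],[0,-0.077,0.08,0,0],[0,-0.077,0.098,0,0],[0,-0.077,0.098,0,0],[0,-0.077,0.098,0,0],[0,-0.077,0.098,0,0]]'; python3 -c "
from h import *
snap('wrist');print(delta([492,-151,68]),toolT()[:3,3],r.sense()['tcp_rot'],r.sense()['finger_gap'])"
```

```text
time: 11.95
tool_pos: [491.5, -151.5, 65.1]
tcp_rot: [179.0, 0.3, 93.0]
ft_force: [-0.2, 0.4, 1.9]
finger_gap: 0.1
[ 0.0006  0.0003 -0.0026] [ 491.76342419 -151.61784471   65.41128261] [178.92001131   0.36404502  93.01256771] -0.2159613975276866
```

```bash
python3 -m jog '[[0.0006,0.008,-0.003,0,0],[0.0006,0.018,-0.003,0,0],[0.0006,0.03,-0.003,0,0],[0.0006,0.042,-0.003,0,0],[0.0006,0.054,-0.003,0,0],[0.0006,0.066,-0.003,0,0],[0.0006,0.076,-0.003,0,0],[0.0006,0.08,-0.003,0,0]]'; python3 -m jog '[[0,0.003,0,0,0],[0,0.006,0,0,0]]'
```

```text
time: 12.8
tool_pos: [573.0, -146.8, 70.3]
tcp_rot: [178.9, 0.4, 93.0]
ft_force: [-2.5, -0.8, 1.7]
finger_gap: -0.2
time: 13.0
tool_pos: [579.0, -146.5, 70.4]
tcp_rot: [178.9, 0.4, 93.0]
ft_force: [-1.9, -1.5, 0.7]
finger_gap: 0.3
```

```bash
python3 -m jog '[[0,0.002,0,0,0],[0,0.004,0,0,0],[0,0.005,0,0,0]]'; python3 -m jog '[[0,0.001,0,0,0],[0,0.002,0,0,0],[0,0.002,0,0,0]]'; python3 -m jog '[[0,0.001,0,0,0],[0,0.002,0,0,0],[0,0.002,0,0,0]]'
```

```text
time: 13.3
tool_pos: [583.9, -146.2, 70.4]
tcp_rot: [178.9, 0.4, 93.0]
ft_force: [-6.3, -1.6, 1.5]
finger_gap: 0.3
time: 13.6
tool_pos: [584.0, -146.2, 70.3]
tcp_rot: [179.2, 0.4, 93.0]
ft_force: [-12.9, -1.8, 7.7]
finger_gap: 0.2
time: 13.9
tool_pos: [584.1, -146.2, 70.3]
tcp_rot: [179.4, 0.3, 93.0]
ft_force: [-13.1, -1.4, 9.7]
finger_gap: -0.0
```

The stop is felt at 584 with 13 N, after about 82 mm of tray travel as expected. I back off, rise, and check tray, tile and cap.

```bash
python3 -m jog '[[0,-0.01,0,0,0],[0,-0.03,0,0,0],[0,-0.03,-0.05,0,0],[0,-0.03,-0.1,0,0],[0,-0.03,-0.15,0,0],[0,0.01,-0.17,0,0],[0,0.01,-0.17,0,0],[0,0.01,-0.17,0,0]]'; python3 - <<'E'
from h import *
p=snap('wrist');save(p,'w7.png');print(toolT()[:3,3],r.sense()['tcp_rot'])
for l,z in [('tab_top',58),('cap_top',160)]:
    for q in r.pinpoint(p,l)[:1]: print(l,q, onz(p,q['uv'],z))
E
```

```text
time: 14.7
tool_pos: [592.8, -144.7, 240.8]
tcp_rot: [179.3, 0.3, 93.1]
ft_force: [-0.2, -0.3, -1.5]
finger_gap: 0.1
[ 591.73320678 -144.5374844   239.51079399] [179.46019108   0.29468637  93.04270799]
tab_top {'uv': [280.9, 199.8], 'conf': 0.9} [ 598.73520211 -146.49676725   58.        ]
```

View pics/w7.png

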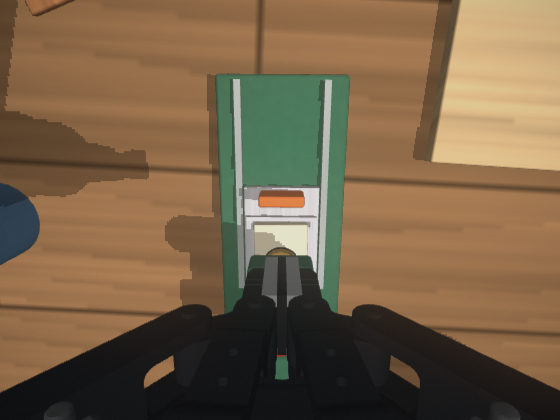

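The picture shows the tab at (281,200), now at x≈599, with the tile at (281,238) lying square and going under the stamp. Next I move over the cap.

```bash
python3 -m jog '[[-0.0015,0.035,0,0,0],[-0.0015,0.0666,0,0,0],[-0.0015,0.0666,0.02,0,0],[-0.0015,0.0666,0.047,0,0],[-0.0015,0.0666,0.047,0,0],[-0.0015,0.0666,0.047,0,0],[-0.0015,0.0666,0.047,0,0]]'; python3 -c "
from h import *
snap('top');print(delta([658.3,-142.5,184]),toolT()[:3,3],r.sense()['tcp_rot'],r.sense()['ft_force'])"
```

```text
time: 15.55
tool_pos: [658.1, -143.0, 193.8]
tcp_rot: [179.5, 0.3, 93.0]
ft_force: [0.3, -0.0, -0.2]
finger_gap: -0.0
[ 0.0006 -0.0002  0.0103] [ 658.45699381 -143.06555351  194.29529832] [179.40835425   0.31796632  93.0054961 ] [0.16500897 0.63116083 0.03286984]
```

```bash
cat > g.py <<'E'
import sys
from h import *
s=r.sense(); print('   Fz %.1f z %.1f'%(s['ft_force'][2],s['tool_pos'][2])); sys.exit(s['ft_force'][2]>float(sys.argv[1]))
E
python3 -m jog '[[0.0006,0,0.004,0,0],[0.0006,0,0.008,0,0],[0.0006,0,0.0105,0,0],[0.0006,0,0.0105,0,0],[0.0006,0,0.0105,0,0]]'
python3 -m jog '[[0,0,0.001,0,0],[0,0,0.0015,0,0],[0,0,0.0015,0,0]]' >/dev/null; python3 g.py 8 && python3 -m jog '[[0,0,0.001,0,0],[0,0,0.0015,0,0],[0,0,0.0015,0,0]]' >/dev/null; python3 g.py 8 && python3 -m jog '[[0,0,0.001,0,0],[0,0,0.0015,0,0],[0,0,0.0015,0,0]]' ; python3 g.py 8
```

```text
time: 16.1
tool_pos: [658.4, -142.5, 183.5]
tcp_rot: [179.4, 0.3, 93.0]
ft_force: [-0.2, 0.1, -0.2]
finger_gap: -0.1
   Fz 0.8 z 182.2
   Fz 0.8 z 182.2
   Fz 0.8 z 182.2False
False
False
```

```bash
sed -i 's/sys.exit(\(.*\))$/sys.exit(int(\1))/' g.py
python3 -m jog '[[0,0,0.001,0,0],[0,0,0.0015,0,0],[0,0,0.0015,0,0]]' >/dev/null; python3 g.py 7.5 && python3 -m jog '[[0,0,0.001,0,0],[0,0,0.0015,0,0],[0,0,0.0015,0,0]]' >/dev/null; python3 g.py 7.5 && python3 -m jog '[[0,0,0.001,0,0],[0,0,0.0015,0,0],[0,0,0.0015,0,0]]' >/dev/null; python3 g.py 7.5 && python3 -m jog '[[0,0,0.001,0,0],[0,0,0.0015,0,0],[0,0,0.0015,0,0]]' ; python3 g.py 7.5
```

```text
Fz 3.6 z 181.0
   Fz 3.4 z 179.4
   Fz 3.5 z 177.8
time: 17.6
tool_pos: [658.6, -142.5, 176.2]
tcp_rot: [179.4, 0.3, 93.0]
ft_force: [-2.1, 0.9, 3.6]
finger_gap: 0.1
   Fz 3.6 z 176.2
```

```bash

python3 -m jog '[[0,0,0.0007,0,0],[0,0,0.0012,0,0],[0,0,0.0012,0,0]]' >/dev/null; python3 g.py 7.5 && python3 -m jog '[[0,0,0.0007,0,0],[0,0,0.0012,0,0],[0,0,0.0012,0,0]]' >/dev/null; python3 g.py 7.5 && python3 -m jog '[[0,0,0.0007,0,0],[0,0,0.0012,0,0],[0,0,0.0012,0,0]]' >/dev/null; python3 g.py 7.5 && python3 -m jog '[[0,0,0.0007,0,0],[0,0,0.0012,0,0],[0,0,0.0012,0,0]]' >/dev/null; python3 g.py 7.5 && python3 -m jog '[[0,0,0.0007,0,0],[0,0,0.0012,0,0],[0,0,0.0012,0,0]]'; python3 g.py 7.5
```

```text
Fz 4.7 z 174.9
   Fz 5.1 z 173.6
   Fz 3.5 z 172.3
   Fz 4.3 z 171.1
time: 19.1
tool_pos: [658.6, -142.5, 169.8]
tcp_rot: [179.4, 0.3, 93.0]
ft_force: [-3.3, 1.2, 4.2]
finger_gap: 0.5
   Fz 4.2 z 169.8
```

```bash

python3 -m jog '[[0,0,0.0007,0,0],[0,0,0.0012,0,0],[0,0,0.0012,0,0]]' >/dev/null; python3 g.py 8 && python3 -m jog '[[0,0,0.0007,0,0],[0,0,0.0012,0,0],[0,0,0.0012,0,0]]' >/dev/null; python3 g.py 8 && python3 -m jog '[[0,0,0.0007,0,0],[0,0,0.0012,0,0],[0,0,0.0012,0,0]]' >/dev/null; python3 g.py 8 && python3 -m jog '[[0,0,0.0007,0,0],[0,0,0.0012,0,0],[0,0,0.0012,0,0]]' >/dev/null; python3 g.py 8 && python3 -m jog '[[0,0,0.0007,0,0],[0,0,0.0012,0,0],[0,0,0.0012,0,0]]'; python3 g.py 8
```

```text
Fz 5.0 z 168.7
   Fz 10.1 z 168.5
   Fz 10.1 z 168.5
   Fz 10.1 z 168.5
   Fz 10.1 z 168.5
```

```bash
python3 -m jog '[[0,0,0.0008,0,0],[0,0,0.0014,0,0]]'; python3 g.py 8; python3 -c "
from h import *
print([round((snap('top'),r.sense()['ft_force'][2])[1],1) for i in range(4)])"
```

```text
time: 19.9
tool_pos: [658.6, -142.5, 168.5]
tcp_rot: [179.4, 0.3, 93.0]
ft_force: [-8.8, 2.5, 15.3]
finger_gap: -0.1
   Fz 15.3 z 168.5
[np.float64(11.5), np.float64(12.3), np.float64(13.2), np.float64(12.6)]
```

```bash
python3 -m jog '[[0,0,0.0014,0,0],[0,0,0.0017,0,0],[0,0,0.0017,0,0]]'; python3 -c "
from h import *
print([round(float((snap('top'),r.sense()['ft_force'][2])[1]),1) for i in range(6)],r.sense()['tool_pos'])"
```

```text
time: 20.4
tool_pos: [658.6, -142.5, 168.5]
tcp_rot: [179.4, 0.3, 93.0]
ft_force: [-8.7, 2.0, 13.9]
finger_gap: 0.0
[13.8, 13.9, 15.0, 13.8, 14.6, 14.4] [ 658.66743467 -142.50669255  168.49923624]
```

Total force is 14.2 N on average. Minus the spring's 5.4 N, that leaves about 8.8 N on the tile, so I hold it there and then release slowly.

```bash
python3 -m jog '[[0,0,0.0017,0,0],[0,0,0.0017,0,0],[0,0,0.0017,0,0],[0,0,0.0017,0,0],[0,0,0.0017,0,0],[0,0,0.0017,0,0],[0,0,0.0017,0,0],[0,0,0.0017,0,0]]'; python3 g.py 8
python3 -m jog '[[0,0,-0.003,0,0],[0,0,-0.007,0,0],[0,0,-0.012,0,0],[0,0,-0.018,0,0],[0,0,-0.04,0,0],[0,0,-0.07,0,0],[0,-0.05,-0.09,0,0],[0,-0.05,-0.09,0,0]]'; python3 - <<'E'
from h import *
p=snap('wrist');save(p,'w8.png');t=snap('scene')
cv2.imwrite('pics/s2.png',cv2.resize(t['image'][200:320,200:340],(700,600),interpolation=cv2.INTER_CUBIC)[:,:,::-1])
print(toolT()[:3,3])
for n,q in (('w',p),('s',t)):
  for l,z in [('tab_top',58),('cap_top',160),('tile_cream',30)]:
    for k in r.pinpoint(q,l)[:1]: print(n,l,k, onz(q,k['uv'],z))
print(r.sense()['time'],r.sense()['ft_force'])
E
```

```text
time: 21.5
tool_pos: [658.6, -142.5, 168.4]
tcp_rot: [179.3, 0.4, 93.0]
ft_force: [-9.2, 3.1, 14.4]
finger_gap: -0.2
   Fz 14.4 z 168.4
time: 22.3
tool_pos: [605.2, -144.9, 259.1]
tcp_rot: [179.4, 0.4, 93.0]
ft_force: [1.4, 1.1, 0.3]
finger_gap: -0.2
[ 607.36980193 -144.89735748  258.62325599]
w tab_top {'uv': [279.9, 184.2], 'conf': 0.67} [ 601.04204116 -148.4550817    58.        ]
w tile_cream {'uv': [283.0, 231.8], 'conf': 0.57} [ 655.37498586 -142.78872326   30.        ]
s tab_top {'uv': [253.7, 249.7], 'conf': 0.75} [ 597.94792924 -153.03676825   58.        ]
s cap_top {'uv': [270.2, 242.7], 'conf': 0.72} [ 652.72658765 -147.38267971  160.        ]
s tile_cream {'uv': [268.8, 269.5], 'conf': 0.5} [ 654.2395424  -154.55136533   30.        ]
22.7 [-0.88478548  0.02942097  0.35686773]
```

View pics/w8.png

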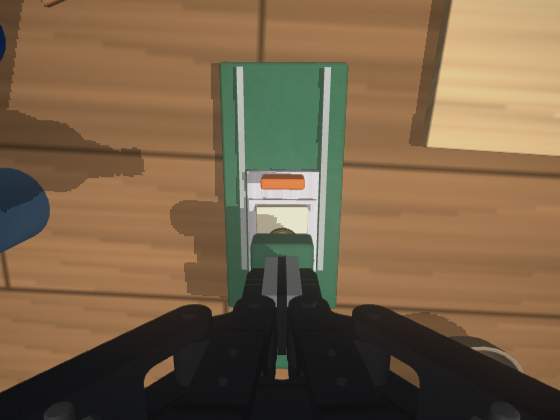

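View pics/s2.png

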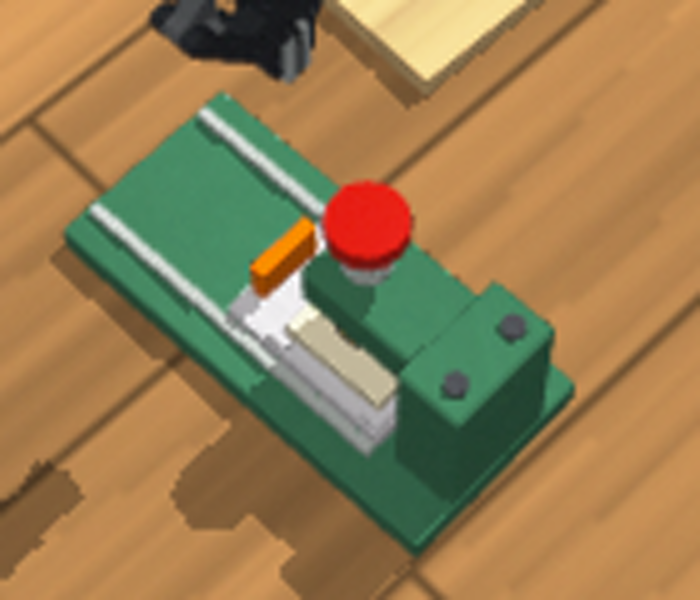

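The scene crop shows the cap up, at (270,243) in the full image against (269,244) at the start. The tile lies flat in the tray under the head. I'm handing in.

```bash
python3 -c "
from h import *
print(r.hand_in(),r.sense()['time'])"
```

```text
the job is handed in; nothing more can be done
the job is handed in; nothing more can be done
```

The cream tile is stamped and lies in the tray under the stamp, the plunger is up again, and I handed the job in at about 23 s. `hand_in` reports no verdict.

- **Placing:** I laid the tile in the pocket and let go. The picture afterwards showed it flat and square.
- **Tray:** I pushed it about 82 mm until it hit its stop at 13 N.
- **Pressing:** The stamp met the tile after about 13 mm of stroke. I held about 14.3 N in total for over a second, which is roughly 9 N on the tile after the spring. One early reading touched 15.3 N, about 10 N on the tile.

**Last checks:**
- The cap was back within a pixel of its starting image position.
- The tab stood at its home position, x ≈ 598–601 mm.
- The fingers were clear with no force on them.

**Disagreements:**
- The scene camera's network put the tile about 11 mm to the side of the press axis. It was mostly hidden by the head and had low confidence. The wrist view had it on the axis and the picture showed it seated, so I trusted those.
- The tab top came out 11 mm too high when triangulated from two wrist views. The pocket's size matched its stated height, so I used the stated one.
- The automatic outline check of the placed tile merged it with the tray, so I judged that seating by eye.
- I did not measure the other things on the bench again; nothing pointed to contact with them.

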